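# Lock a taper-shank probe holder in its socket

## Robot

A 6-joint arm with a two-finger parallel gripper is mounted at the origin on the work surface. World frame = base frame: x ahead of the robot, y to its left, z up, the work surface at z = 0. Lengths are in mm, angles in degrees, forces in N, time in s.
With the tool pointing down it reaches from about 350 to 850 mm from the base axis. Payload 8.1 kg.
Tool frame: the origin (TCP) lies at the very end of the fingers, on their centre line; the grasp point (between the pads) lies 19 mm behind it; z points along the fingers, y is the line along which they close (so a half turn about z gives the same grasp; the last joint's range is limited). The gripper opens to 85 mm and grips with 20 to 120 N. Pads are 22 mm wide; open, the fingers measure 114 mm over their backs; the gripper's body (76 mm by 85 mm) begins 54 mm behind the grasp point. The pads swing forward as they close: fully open they stand 13 mm farther back than shut.
Start: joints at [63.976, 7.471, 85.268, -0, 87.261, -4.893], TCP at [216.277, 559.669, 231.292] pointing down, gripper open.
Joint ranges: [-169.43, 169.43], [-51.17, 129.36], [1.28, 143.12], [-76.62, 256.62], [0, 156.53], [-152.29, 152.29]. Speed limits (degrees/s): [136.94, 136.94, 159.86, 180, 180, 180].

## Interface

Orientations are given as [roll, pitch, yaw] about the fixed x, y, z axes, in that order (R = Rz(yaw) Ry(pitch) Rx(roll)).
In Python, from bench import * gives the robot as it stands.
- The arm moves only by the tool play_rows, never from a script. Its argument "increments" is a list of rows, each a list of 3 entries, a list of its own where there are three numbers: the gripper's target within -1 to 1 (fully open at 1, half-way at 0, shut at -1), then the shift along the tool's x, y, z in mm, then the turn about the tool's z in rad. A call has 1 to 12 rows; each row shifts and turns the commanded pose from where the row before left it, along the tool's axes as they then stand; what a row does not reach is not made up. A row lasts 1/12 s, in which the tool goes at most 41.7 mm and 7.16 degrees, less where a joint would pass 70% of its speed; a pose out of reach is approached as far as the arm can. A call is refused whole if a number of a shift passes 41.7 or a number of a turn 0.125, either way. A call with a gripper value outside its range is refused whole. The fingers move at their own pace and stop on an object; "force" is the grip in N (left out, the last holds). Time passes only in rows, so rows that do not move let the fingers close. It gives the time, the measured TCP pose, the force, the opening and the grip force at its end, in the units of the state.
- sense(): the state, without advancing time (a new reading comes with each control period).
- snapshot(name): name is "scene" or "top" or "wrist"; returns a dict with "color" (384x512x3 uint8, red, green, blue), "intrinsics" (3x3 intrinsics, pixels), "world_from_camera" (4x4, takes a point from camera to world coordinates). Camera axes: x right, y down, z forward; pixel columns grow to the right and rows downward; lengths in mm; the calibration is good to about 2 mm. A picture is of the moment at which its call begins. There is no depth.
- hand_in(): hands the job in; it is judged then, once.
Trained networks look in a picture, given as the dict that the camera call returned (one of the last four; its "shot" number tells which), for a name from the list of things; names that differ only in an ending like _2 or _b are one class to them, and where a whole thing is asked for, a point or a joint stands for the part that bears it (a point fixed in the world has none). Each returns a list of dicts, best first, with "p" (0 to 1); they miss things now and then, are a little off and sometimes report something else, mostly with a low value. They report only what shows in the picture. A call takes as long as a camera call. They do not tell look-alikes from the thing itself.
- find_in(query, picture): "xyz" ([x, y, z] in mm, in the coordinates of the camera as it stood for that picture, good to about 4 mm: the middle of the surface that is visible of it).
- regions_of(query, picture): "mask" (384x512 bool, what is visible of it).
- pinpoint(query, picture): "xyz" ([x, y, z] in mm, in the coordinates of the camera as it stood for that picture, good to about 4 mm: a listed point, or the origin of a listed thing).
The state is a dict: "time": time; "joint_pos": joint angles; "qd": joint speeds; "joint_efforts": joint torques, N m; "tool_pos": TCP position; "tcp_rot": TCP orientation; "ft_force": force on the tool from outside, world axes, zero at the start; "wrist_torque": the same for the moment, N m; "finger_gap": finger opening in mm; "grip_force": force on a finger pad.
Only numpy, scipy, OpenCV 4.12 (cv2) and the standard library are available. Lean on these libraries where they do the work, as an engineer would, in place of code of your own. Each camera call takes 0.05 s, during which the arm holds its last target. There are 200 camera calls.

## Task

Take the taper-shank probe holder out of the tool block, set it lightly and upright into the round taper socket of the stand, and let go of it. Then tap its flat head down with the fingertips until the taper bites and stays locked (taps of about 20 N do it, well above 24 N would spoil the socket), and leave everything else on the bench where it is.

Things in the scene. Friction and masses are not known exactly. Their poses are not given: they have to be found in the camera images.
- arbor_grip (a point): The probe holder to seat (0.22 to 0.35 kg): the middle of its round black handle (28 mm diameter, 48 mm long, the only thick round handle in the tool block). On the holder's axis, 86 mm above its tip, 24 mm below its flat head, 24 mm above the collar's top. z: the holder's axis, towards the head.
- arbor_head (a point): Centre of the probe holder's flat head, the face to tap, 110 mm above its tip. A tap that peaks at 19 to 23 N locks the holder, and a second one then hardly moves it; its weight or a tap of less than 8 N does not lock it; much above 24 N the socket is overdriven.
- arbor_tip (a point): Centre of the probe holder's lower, thin end. Once the sleeve is on its stop the force rises by about 9 to 13 N per mm of depth and the jaws grip the taper; friction keeps it where a tap has driven it (it springs back about 1 mm or less). The collar stays clear of the housing.
- arbor: The same probe holder, 110 mm long; origin at its tip, z towards the head. From the tip: steel taper shank 46 mm long, 16 to 29 mm diameter; neck 26 mm diameter, 10 mm; collar 40 mm diameter, 6 mm thick; black handle with flat steel-faced head. It starts hanging upright by the collar in one hole of the tool block, tip 4 mm above the bench.
- rack: Fixed aluminium tool block, 200 x 70 x 60 mm, with three holes of 33 mm right through it, in a row along its own x at -60, 0 and +60 mm; origin under its centre, on the bench. The probe holder and two other tools hang in it by their collars, in any order; pinch the handle across the row (along the block's y).
- stand: Fixed taper socket stand: dark base plate 110 x 110 x 10 mm, on it a round aluminium housing (72 mm diameter, top 68 mm above the bench); in it a short sliding sleeve with four sprung steel jaws round a tapered hole of the shank's taper, about 25 mm wide at the jaws' upper ends (13 mm below to 5 mm above the housing's top); the shank centres itself in it. Origin under its centre.
- socket_mouth (a point): Centre of the socket at the housing's top, 68 mm above the bench; z up. Set in lightly, the holder stays upright with its tip 30 to 49 mm below this point. From there a push of 4 to 8 N slides the sleeve down by its play, 0 to 12 mm, to a stop whose depth also differs by 6 mm: neither shows in any pose, only in the force.
- rod_mid (a point): Bystander in the tool block: a thin steel rod (12 mm) with a 22 mm black ball on top and a 40 mm collar, 101 mm long; point 66 mm above its lower end.
- key_mid (a point): Bystander in the tool block: a thin steel stem with a flat dark cross bar (14 x 36 x 12 mm) on top and a 40 mm collar, 85 mm long; point 66 mm above its lower end.
- dish_mid (a point): Bystander: clear round dish, 88 mm diameter, 14 mm high; point at its centre.
- vial_mid (a point): Bystander: small white jar with a screw cap, 28 mm diameter, 60 mm high; point at its centre.
- marker_mid (a point): Bystander: white marker pen lying on the bench, 130 mm long; point at its centre.
- tweezers_mid (a point): Bystander: steel tweezers lying on the bench, 120 mm long; point at their centre.
Things that resemble listed ones, but are neither listed nor needed, are in the scene too. What is shaped like the arbor but orange or pink is not meant.

How it is judged (in metres and radians):
On the way, in this order (a step that is already met when the one before it is completed fails the run):
1. the holder stands loosely in the socket, upright and let go (horizontal distance between arbor_tip and socket_mouth below 0.005 m and z of arbor_tip in the frame of socket_mouth below -0.022 m and angle between arbor's own z axis and vertical below 0.07 rad and contact force between the fingers and arbor below 0.05 N and linear speed of arbor below 0.01 m/s), for 0.2 s.
2. the holder is locked in the socket and holds by itself (horizontal distance between arbor_tip and socket_mouth below 0.005 m and z of arbor_tip in the frame of socket_mouth below -0.022 m and angle between arbor's own z axis and vertical below 0.07 rad and contact force between arbor and stand above 26 N and contact force between the fingers and arbor below 0.05 N), for 0.2 s.
At the end, for the whole second after the job is handed in: the probe holder stands in the socket, let go and at rest, its tip within 5 mm of the socket's axis and at least 22 mm below the mouth, upright within 4 degrees, and wedged: jaws and shank press on each other with more than 26 N in all (horizontal distance between arbor_tip and socket_mouth below 0.005 m and z of arbor_tip in the frame of socket_mouth below -0.022 m and angle between arbor's own z axis and vertical below 0.07 rad and contact force between arbor and stand above 26 N and linear speed of arbor below 0.01 m/s); the robot touches nothing.
It fails at once if the socket is overdriven (taps well above 24 N) (contact force between arbor and stand above 50 N).
It fails at once if another thing on the bench is moved by more than 30 mm (distance of any of rod_mid, key_mid, dish_mid, vial_mid, marker_mid, tweezers_mid from where it was at the start of the episode above 0.03 m).
It also fails if it takes over 58 s, if anything falls off the work surface, if the arm or the gripper's body presses on something with over 40 N, if the wrist force passes 120 N, or if a joint passes its speed limit or range.

## Working session

There is one attempt and no reset: what is moved stays moved. The work goes in short steps, Python scripts to look and compute and a tool call to move; the robot and the scene stay as the last step left them, time stands still between calls to the robot, and variables do not carry over. Pictures are saved under pics/ and viewed, at most 10 in all, crops included, and the job is handed in when it is done.

Besides the shell and the picture viewer there is one more tool, called after "Emit:" as name([rows], argument=value, ...), one row to a line, values as JSON. play_rows: Moves the arm, as the interface text tells. Its arguments: {"type":"object","properties":{"increments":{"type":"array","items":{"type":"array"}},"force":{"type":"number"}},"required":["increments"]}

```bash
mkdir -p pics; cat > h.py <<'E'
from bench import *
import numpy as np, cv2
def save(p,n,box=None,s=1):
    im=cv2.cvtColor(p["color"],cv2.COLOR_RGB2BGR)
    if box: x0,y0,x1,y1=box; im=im[y0:y1,x0:x1]
    if s!=1: im=cv2.resize(im,None,fx=s,fy=s,interpolation=cv2.INTER_CUBIC)
    cv2.imwrite("pics/"+n+".png",im)
def W(p,x): 
    T=np.array(p["world_from_camera"]); return T[:3,:3]@np.array(x)+T[:3,3]
def px(p,w):
    T=np.array(p["world_from_camera"]); c=T[:3,:3].T@(np.array(w)-T[:3,3]); u=np.array(p["intrinsics"])@c; return u[:2]/u[2]
def ray(p,u,v,z):
    T=np.array(p["world_from_camera"]); d=T[:3,:3]@np.linalg.inv(p["intrinsics"])@[u,v,1]; o=T[:3,3]; return o+d*(z-o[2])/d[2]
E
python3 - <<'E'
from h import *
a=snapshot("scene");b=snapshot("top")
c=np.hstack([a["color"],b["color"]])
save(a,"scene");save(b,"top")
for n,p in (("scene",a),("top",b)):
    for q in ("arbor_grip","arbor_head","rack","socket_mouth","stand","rod_mid","key_mid"):
        for d in pinpoint(q,p)[:3]:
            w=W(p,d["xyz"]); print(n,q,round(d["p"],2),w.round(),px(p,w).round())
s=sense();print(s)
E
```

```text
scene arbor_grip 0.91 [464. -73.  85.] [271. 167.]
scene arbor_grip 0.66 [ 435. -249.   86.] [206. 145.]
scene arbor_grip 0.55 [ 508. -168.   92.] [226. 168.]
scene arbor_head 0.82 [ 509. -169.  114.] [225. 161.]
scene arbor_head 0.76 [465. -70. 108.] [272. 159.]
scene rack 0.78 [ 572. -173.   -0.] [216. 214.]
scene rack 0.27 [ 631. -182.   77.] [199. 209.]
scene socket_mouth 0.72 [ 572. -175.   82.] [213. 189.]
scene socket_mouth 0.71 [547. 152.  67.] [364. 220.]
scene socket_mouth 0.31 [597. -13.  29.] [280. 230.]
scene stand 0.83 [541. 146.  -1.] [355. 237.]
scene stand 0.33 [ 513. -166.  112.] [225. 163.]
scene rod_mid 0.78 [ 630. -182.   79.] [199. 208.]
scene key_mid 0.75 [ 573. -175.   81.] [212. 190.]
scene key_mid 0.25 [597. -15.  29.] [279. 230.]
top arbor_grip 0.74 [ 433. -250.   89.] [352. 247.]
top arbor_grip 0.56 [ 506. -172.   95.] [316. 214.]
top arbor_grip 0.48 [466. -70.  83.] [270. 232.]
top arbor_head 0.58 [466. -71. 104.] [271. 232.]
top arbor_head 0.5 [ 507. -167.  116.] [315. 213.]
top rack 0.76 [ 567. -167.    1.] [309. 191.]
top rack 0.28 [400. -13.   9.] [24
[... 191 characters left out ...]
316. 185.]
{'time': 0.8, 'joint_pos': array([ 6.39773161e+01,  7.47189914e+00,  8.52675004e+01,  1.10504643e-03,
        8.72616786e+01, -4.89129931e+00]), 'qd': array([ 0.02902692,  0.03511117,  0.04346032,  0.06631595, -0.05321359,
        0.05914679]), 'joint_efforts': array([-7.32634981e-04, -5.69252658e+01, -5.00829899e+01, -5.27941484e-04,
        7.49494611e-04, -4.23934159e-05]), 'tool_pos': array([216.26160994, 559.67413182, 231.28744902]), 'tcp_rot': array([-1.79999020e+02, -1.19168980e-03,  1.58868563e+02]), 'ft_force': array([ 0.01250599, -0.2251922 ,  0.62344899]), 'wrist_torque': array([ 0.04533248, -0.03050333, -0.03128512]), 'grip_force': 0.0, 'finger_gap': 85.64017120023591}
```

View pics/scene.png

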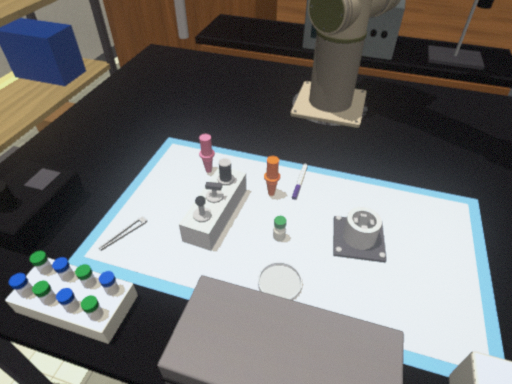

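View pics/top.png

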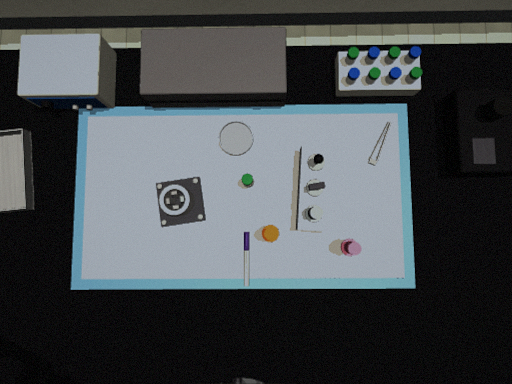

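Could be taken for the holder: the black round handle in the block (scene 225,165), the orange look-alike (272,170), the pink one (206,147), the ball-topped rod (200,203) and the cross-bar key (213,187). I choose the black handle in the block. The socket is at scene (364,220), top (174,197). I'm going above it now.

Emit:
play_rows([
  [1,[-26.7,-28.8,0],0],
  [1,[-26.7,-28.8,0],0],
  [1,[-26.7,-28.8,0],0],
  [1,[-26.7,-28.8,0],0],
  [1,[-26.7,-28.8,0],0],
  [1,[-26.7,-28.8,0],0],
  [1,[-26.7,-28.8,0],0],
  [1,[-26.7,-28.8,0],0],
  [1,[-26.7,-28.8,0],0],
  [1,[-26.7,-28.8,0],0],
])

```text
time: 1.63
tool_pos: [361.8, 193.1, 231.6]
tcp_rot: [180.0, 0.0, 158.9]
ft_force: [1.1, -0.8, -0.4]
finger_gap: 85.3
grip_force: 0.0
```

Emit:
play_rows([
  [1,[-26.7,-28.8,0],0],
  [1,[-26.7,-28.8,0],0],
  [1,[-26.7,-28.8,0],0],
  [1,[-26.7,-28.8,0],0],
  [1,[-26.7,-28.8,0],0],
  [1,[-26.7,-28.8,0],0],
  [1,[-26.7,-28.8,0],0],
  [1,[-26.7,-28.8,0],0],
])

```text
time: 2.3
tool_pos: [478.1, -99.3, 231.6]
tcp_rot: [180.0, 0.1, 158.8]
ft_force: [0.5, 0.9, 0.0]
finger_gap: 85.4
grip_force: 0.0
```

Emit:
play_rows([
  [1,[0,0,0],-0.07],
  [1,[0,0,0],-0.07],
  [1,[0,0,0],-0.07],
  [1,[0,0,0],-0.076],
  [1,[0,0,0],0],
  [1,[0,0,0],0],
])

```text
time: 2.8
tool_pos: [477.7, -97.1, 231.4]
tcp_rot: [-180.0, 0.0, 175.1]
ft_force: [-0.2, 0.0, 0.1]
finger_gap: 86.0
grip_force: 0.0
```

```bash
python3 - <<'E'
from h import *
s=sense();print(s["time"],s["tool_pos"],s["tcp_rot"],s["joint_pos"])
a=snapshot("wrist");save(a,"w1")
for q in ("arbor_grip","arbor_head","rod_mid","key_mid","rack"):
    for d in pinpoint(q,a)[:3]:
        w=W(a,d["xyz"]); print(q,round(d["p"],2),w.round(1),px(a,w).round())
E
```

```text
2.8 [477.68720577 -97.14718729 231.39752663] [-1.79997700e+02  8.00251073e-03  1.75122807e+02] [-1.75241667e+01 -1.02303571e+01  1.02673507e+02 -4.92265217e-04
  8.75485379e+01 -1.02646953e+02]
arbor_grip 0.93 [464.3 -66.3  83.9] [285. 159.]
arbor_grip 0.76 [ 511.  -169.5   89.7] [179. 217.]
arbor_grip 0.75 [ 430.  -251.2   86.7] [ 76. 139.]
arbor_head 0.68 [464.5 -63.9 110. ] [290. 165.]
arbor_head 0.68 [ 432.1 -252.7  110.2] [ 59. 146.]
arbor_head 0.66 [ 508.  -165.2  114.8] [178. 224.]
rod_mid 0.62 [ 631.4 -175.6   78.9] [193. 316.]
rod_mid 0.49 [ 566.9 -172.2   -3.6] [200. 231.]
key_mid 0.76 [ 571.1 -170.5   76.3] [190. 266.]
key_mid 0.7 [ 513.2 -173.9   88.5] [176. 219.]
rack 0.6 [ 567.4 -172.7   -2.3] [200. 232.]
```

View pics/w1.png

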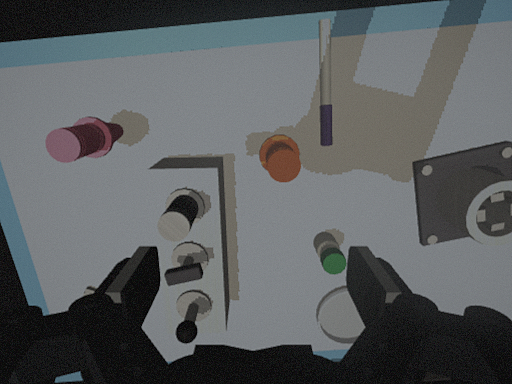

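The wrist picture shows the black handle with its light flat head at (178,222) in the block, next to the key (183,272) and the ball rod (187,330). Orange is at (281,160) and pink at (70,142). The choice is confirmed, so I go over it.

Emit:
play_rows([
  [1,[-12,-22.7,10],0],
  [1,[-12,-22.7,15],0],
  [1,[-12.2,-22.6,20],0],
  [1,[0,0,0],0],
  [1,[0,0,0],0],
])

```text
time: 3.52
tool_pos: [507.2, -168.3, 184.4]
tcp_rot: [179.9, -0.2, 175.1]
ft_force: [-0.7, 0.3, 0.5]
finger_gap: 85.4
grip_force: 0.0
```

```bash
python3 - <<'E'
from h import *
s=sense();print(s["time"],s["tool_pos"],s["tcp_rot"])
a=snapshot("wrist");b=snapshot("top");save(a,"w2")
for n,p in (("w",a),("t",b)):
  for q in ("arbor_grip","arbor_head","key_mid","rod_mid"):
    for d in pinpoint(q,p)[:3]:
        w=W(p,d["xyz"]); print(n,q,round(d["p"],2),w.round(1),px(p,w).round())
E
```

```text
3.5167 [ 507.1618501  -168.31433805  184.36049727] [179.92714559  -0.20776456 175.1333947 ]
w arbor_grip 0.88 [ 432.1 -250.6   90.1] [128. 102.]
w arbor_grip 0.83 [ 511.3 -172.5   91.3] [247. 199.]
w arbor_grip 0.59 [402.2  -6.6   3.1] [416.  43.]
w arbor_head 0.69 [462.  -67.6 109.8] [397. 125.]
w arbor_head 0.64 [ 507.3 -171.6  113.5] [247. 203.]
w arbor_head 0.56 [ 435.4 -250.5  112.7] [116. 109.]
w key_mid 0.6 [ 574.6 -171.1   78.2] [256. 263.]
w rod_mid 0.96 [ 629.9 -176.7   77.5] [255. 316.]
t arbor_grip 0.68 [ 430.6 -251.9   86.9] [352. 248.]
t arbor_grip 0.66 [461.9 -69.3  81.7] [270. 234.]
t arbor_head 0.8 [462.5 -70.3 104.7] [270. 234.]
t arbor_head 0.49 [ 429.1 -248.9  111.8] [354. 249.]
t arbor_head 0.28 [543.8 151.   67.5] [174. 199.]
t rod_mid 0.2 [701.3  15.2   7.2] [235. 138.]
```

View pics/w2.png

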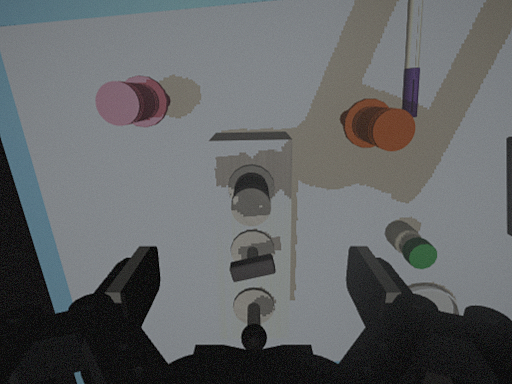

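Head at (251,205), centred between the fingers (column 254). I'm descending and gripping.

Emit:
play_rows([
  [1,[-1.5,0,25],0],
  [1,[0,0,30],0],
  [1,[0,0,30],0],
  [1,[0,0,27.4],0],
  [1,[0,0,0],0],
  [1,[0,0,0],0],
])

```text
time: 4.52
tool_pos: [508.2, -167.3, 72.7]
tcp_rot: [179.9, -0.2, 175.3]
ft_force: [-0.2, 0.2, 0.4]
finger_gap: 85.3
grip_force: 0.0
```

Emit:
play_rows([
  [-1,[0,0,0],0],
  [-1,[0,0,0],0],
  [-1,[0,0,0],0],
  [-1,[0,0,0],0],
  [-1,[0,0,0],0],
  [-1,[0,0,0],0],
  [-1,[0,0,0],0],
  [-1,[0,0,0],0],
  [-1,[0,0,0],0],
  [-1,[0,0,0],0],
  [-1,[0,0,0],0],
  [-1,[0,0,0],0],
], force=50)

```text
time: 5.52
tool_pos: [510.5, -168.5, 75.4]
tcp_rot: [-180.0, 0.1, 175.3]
ft_force: [-1.6, -0.1, 5.1]
finger_gap: 27.0
grip_force: 48.8
```

Emit:
play_rows([
  [-1,[0,0,-10],0],
  [-1,[0,0,-20],0],
  [-1,[0,0,-25],0],
  [-1,[0,0,-25],0],
  [-1,[0,0,-25],0],
  [-1,[0,0,-20],0],
  [-1,[0,0,-5],0],
  [-1,[0,0,0],0],
])

```text
time: 6.18
tool_pos: [510.7, -168.5, 206.2]
tcp_rot: [-179.9, 0.2, 175.3]
ft_force: [0.1, -0.5, -2.3]
finger_gap: 27.0
grip_force: 50.7
```

```bash
python3 - <<'E'
from h import *
s=sense();print(s["time"],s["tool_pos"],s["tcp_rot"],s["ft_force"],s["finger_gap"])
a=snapshot("scene");b=snapshot("top");save(a,"s2",(150,90,410,285),3)
R=cv2.Rodrigues
for n,p in (("s",a),("t",b)):
  for q in ("arbor_grip","arbor_tip","arbor_head","socket_mouth","stand"):
    for d in pinpoint(q,p)[:3]:
        w=W(p,d["xyz"]); print(n,q,round(d["p"],2),w.round(1),px(p,w).round())
E
```

```text
6.1833 [ 510.71023041 -168.47599757  206.24731108] [-179.92832131    0.21778038  175.25474966] [ 0.09109429 -0.54609569 -2.2597296 ] 27.028318662186322
s arbor_grip 0.94 [463.  -72.3  83.1] [271. 167.]
s arbor_grip 0.89 [ 433.8 -246.4   85. ] [207. 145.]
s arbor_grip 0.62 [ 511.5 -165.5  221.2] [223. 122.]
s arbor_tip 0.79 [ 510.1 -166.5  134.3] [225. 154.]
s arbor_tip 0.71 [ 433.9 -253.1    1.3] [207. 170.]
s arbor_tip 0.6 [463.8 -64.8  -0. ] [273. 193.]
s arbor_head 0.91 [462.3 -71.  109.9] [272. 158.]
s arbor_head 0.89 [ 508.4 -161.3  243.3] [225. 112.]
s arbor_head 0.68 [ 568.9 -170.6   -2.5] [218. 214.]
s stand 0.84 [540.  149.6  -1.2] [357. 237.]
t arbor_grip 0.79 [ 431.7 -249.9   87.2] [351. 247.]
t arbor_grip 0.66 [465.  -68.5  81.5] [269. 232.]
t arbor_head 0.67 [ 432.2 -247.3  111.8] [353. 247.]
t arbor_head 0.56 [465.2 -71.8 107.1] [271. 232.]
t socket_mouth 0.59 [545.8 151.   69.5] [174. 198.]
t stand 0.91 [542.6 153.1  -0.6] [180. 201.]
```

View pics/s2.png

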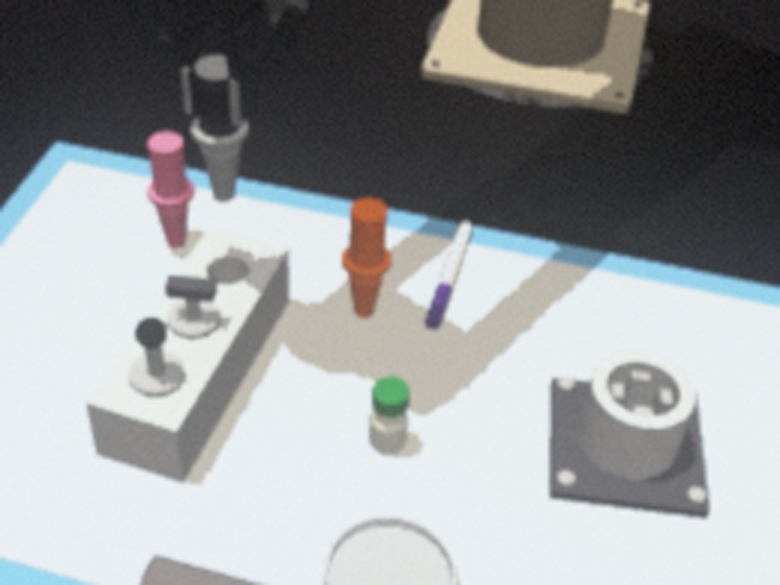

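Holder is gripped and hangs upright with its tip at crop (224,198); the socket is at crop (643,385). I'm moving most of the way to the stand.

Emit:
play_rows([
  [-1,[-1,20,0],0],
  [-1,[-1,35,0],0],
  [-1,[-1,35,0],0],
  [-1,[-1,35,0],0],
  [-1,[-1,35,0],0],
  [-1,[-1,35,0],0],
  [-1,[-1,20,0],0],
  [-1,[0,5,0],0],
  [-1,[0,0,0],0],
  [-1,[0,0,0],0],
])

```text
time: 7.62
tool_pos: [534.8, 50.3, 203.8]
tcp_rot: [-180.0, -0.0, 175.3]
ft_force: [0.2, -0.9, -1.8]
finger_gap: 27.0
grip_force: 50.7
```

```bash
python3 - <<'E'
from h import *
s=sense();print(s["time"],s["tool_pos"],s["tcp_rot"],s["ft_force"],s["finger_gap"])
a=snapshot("wrist");b=snapshot("scene");c=snapshot("top");save(a,"w3",None,1.5)
np.savez("c3.npz",K=a["intrinsics"],T=a["world_from_camera"])
for n,p in (("w",a),("s",b),("t",c)):
  for q in ("arbor_tip","arbor_head","socket_mouth","stand"):
    for d in pinpoint(q,p)[:3]:
        w=W(p,d["xyz"]); 
        if w[1]>0: print(n,q,round(d["p"],2),w.round(1),px(p,w).round())
  for d in regions_of("stand",p)[:1]:
    m=d["mask"]; im=cv2.cvtColor(p["color"],cv2.COLOR_RGB2GRAY)
    v,u=np.nonzero(m&(im>120)); print(n,"bright",len(u),u.min(),u.max(),v.min(),v.max())
    if len(u)>20:
        e=cv2.fitEllipse(cv2.convexHull(np.c_[u,v].astype(np.float32))); print(e, ray(p,*e[0],68).round(1))
E
```

```text
7.6167 [534.76411189  50.28963655 203.84739054] [-1.79963296e+02 -4.81905935e-03  1.75299265e+02] [ 0.21761705 -0.85414383 -1.78311629] 26.979900931283783
w arbor_tip 0.63 [528.6  49.1 131.1] [250. 194.]
w arbor_head 0.72 [537.   52.6 241.8] [258. 302.]
w socket_mouth 0.9 [542.1 150.8  73.8] [367. 179.]
w stand 0.49 [536.2  53.2 135.3] [257. 205.]
w bright 1144 291 405 105 219
((345.11553955078125, 161.50054931640625), (118.89435577392578, 129.23887634277344), 166.05702209472656) [525.8 133.2  68. ]
s arbor_tip 0.97 [536.   51.2 131.3] [321. 184.]
s arbor_head 0.7 [535.1  53.2 238.3] [329. 141.]
s socket_mouth 0.87 [548.7 153.1  67.3] [364. 220.]
s stand 0.57 [ 5.383e+02  1.500e+02 -4.000e-01] [357. 236.]
s bright 1285 333 386 207 262
((357.7806701660156, 235.64190673828125), (56.37165069580078, 68.87335205078125), 128.1185760498047) [595.  144.9  68. ]Traceback (most recent call last):
  File "<stdin>", line 12, in <module>
    return umr_minimum(a, axis, None, out, keepdims, initial, where)
ValueError: zero-size array to reduction operation minimum which has no identity
```

View pics/w3.png

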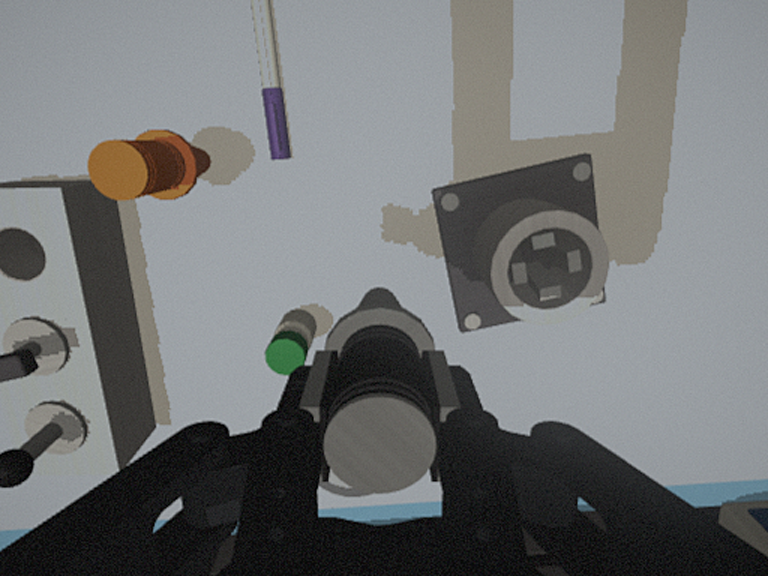

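The socket ring centre is at view (549,266), jaws centre (546.5,267); holder head centre (379,443), with the holder straight in the fingers.

```bash
python3 - <<'E'
from h import *
d=np.load("c3.npz");p=dict(intrinsics=d["K"],world_from_camera=d["T"])
print(ray(p,549/1.5,266/1.5,68).round(1),ray(p,546.5/1.5,267/1.5,73).round(1),"head",ray(p,379/1.5,443/1.5,242).round(1))
b=snapshot("scene");c=snapshot("top")
save(b,"x")
# top view: housing ring by Hough, refine; print candidates
for n,q in (("t",c),("s",b)):
    print(n,px(q,[545,152,68]).round(1),px(q,[545,152,73]).round(1), px(q,[534.8,50.3,132]).round(1),px(q,[534.8,50.3,242]).round(1))
i=cv2.resize(c["color"][170:230,145:215,::-1],None,fx=5,fy=5,interpolation=cv2.INTER_CUBIC)
j=cv2.resize(b["color"][120:270,300:400,::-1],None,fx=4,fy=4,interpolation=cv2.INTER_CUBIC)
o=np.zeros((600,750,3),np.uint8);o[:300,:350]=i;o[:,350:]=j;cv2.imwrite("pics/c4.png",o)
E
```

```text
[541.8 151.8  68. ] [540.9 148.7  73. ] head [533.7  50.8 242. ]
t [173.9 198.3] [173.3 198.1] [213.6 200.2] [204.7 195.6]
s [363.8 218.5] [364.3 216.9] [320.2 182.8] [327.7 139.4]
```

View pics/c4.png

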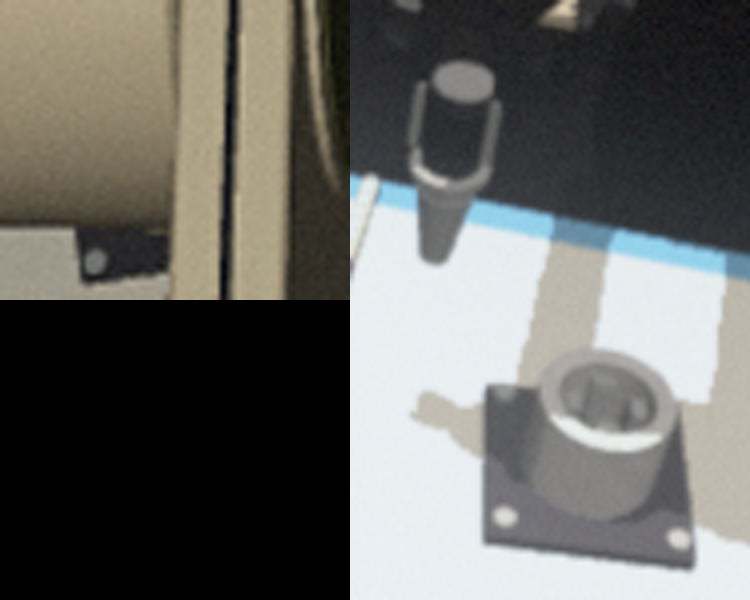

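Emit:
play_rows([
  [-1,[0,15,0],0],
  [-1,[-1,25,0],0],
  [-1,[-1,30,0],0],
  [-1,[0,20,0],0],
  [-1,[0,8,10],0],
  [-1,[0,3.7,20],0],
  [-1,[0,0,15],0],
  [-1,[0,0,4],0],
  [-1,[0,0,0],0],
  [-1,[0,0,0],0],
])

```text
time: 9.45
tool_pos: [545.2, 151.4, 155.0]
tcp_rot: [-180.0, -0.0, 175.2]
ft_force: [0.3, -0.5, -2.3]
finger_gap: 27.4
grip_force: 50.8
```

```bash
python3 - <<'E'
from h import *
s=sense();print(s["time"],s["tool_pos"],s["tcp_rot"],s["ft_force"],s["finger_gap"])
a=snapshot("wrist");b=snapshot("scene")
t=s["tool_pos"]
for z in (-72,38): print(px(b,t+[0,0,z]).round(1))
j=cv2.resize(b["color"][130:270,310:410,::-1],None,fx=4,fy=4,interpolation=cv2.INTER_CUBIC)
i=a["color"][60:384,140:360,::-1]
i=cv2.resize(i,None,fx=1.7,fy=1.7)
o=np.zeros((560,790,3),np.uint8);o[:j.shape[0],:400]=j;o[:i.shape[0],400:400+i.shape[1]]=i[:560,:390];cv2.imwrite("pics/c5.png",o)
E
```

```text
9.45 [545.2186182  151.37799668 155.0207734 ] [-1.79985952e+02 -1.57497016e-02  1.75230227e+02] [ 0.2767287  -0.52350686 -2.34838221] 27.429981785628694
[365.  213.6]
[377.2 173.9]
```

View pics/c5.png

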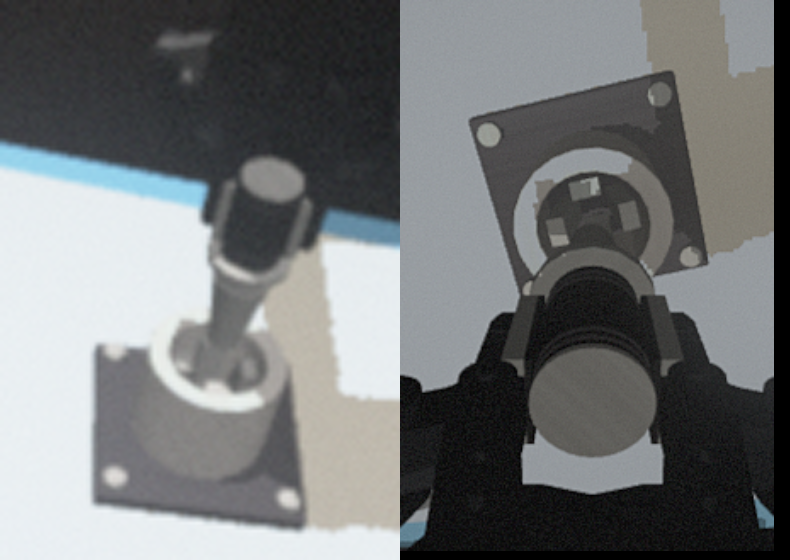

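The left view shows the tip at (222,370) over the ring centre (218,365). In the right view the holder column 594 matches the ring centre at 593. Aligned, so I lower, then creep while watching the force.

Emit:
play_rows([
  [-1,[0,0,10],0],
  [-1,[0,0,15],0],
  [-1,[0,0,10],0],
  [-1,[0,0,5],0],
  [-1,[0,0,0],0],
  [-1,[0,0,0],0],
])

```text
time: 10.05
tool_pos: [545.0, 151.8, 114.7]
tcp_rot: [-180.0, -0.0, 175.3]
ft_force: [0.0, -1.1, -1.2]
finger_gap: 26.7
grip_force: 50.8
```

Emit:
play_rows([
  [-1,[0,0,2],0],
  [-1,[0,0,2],0],
  [-1,[0,0,0],0],
])

```text
time: 10.3
tool_pos: [545.4, 151.9, 111.0]
tcp_rot: [180.0, 0.0, 175.3]
ft_force: [0.2, -1.2, -1.7]
finger_gap: 27.1
grip_force: 50.8
```

Emit:
play_rows([
  [-1,[0,0,1],0],
  [-1,[0,0,1],0],
  [-1,[0,0,0],0],
])

```text
time: 10.55
tool_pos: [545.2, 151.8, 108.8]
tcp_rot: [-180.0, -0.0, 175.3]
ft_force: [0.2, -0.2, -2.2]
finger_gap: 26.6
grip_force: 50.8
```

Emit:
play_rows([
  [-1,[0,0,1],0],
  [-1,[0,0,1],0],
  [-1,[0,0,0],0],
])

```text
time: 10.8
tool_pos: [545.0, 151.8, 106.6]
tcp_rot: [-180.0, -0.0, 175.3]
ft_force: [-1.2, -0.6, -2.5]
finger_gap: 26.8
grip_force: 50.8
```

Emit:
play_rows([
  [-1,[0,0,1],0],
  [-1,[0,0,0.5],0],
  [-1,[0,0,0],0],
])

```text
time: 11.05
tool_pos: [545.1, 151.8, 105.2]
tcp_rot: [-180.0, -0.0, 175.3]
ft_force: [-0.3, -0.8, -2.9]
finger_gap: 27.0
grip_force: 50.8
```

Emit:
play_rows([
  [-1,[0,0,1],0],
  [-1,[0,0,0.5],0],
  [-1,[0,0,0],0],
])

```text
time: 11.3
tool_pos: [545.0, 151.8, 103.7]
tcp_rot: [-180.0, -0.0, 175.3]
ft_force: [-0.5, -0.7, -1.9]
finger_gap: 26.8
grip_force: 50.8
```

Emit:
play_rows([
  [-1,[0,0,1],0],
  [-1,[0,0,0.5],0],
  [-1,[0,0,0],0],
])

```text
time: 11.55
tool_pos: [545.0, 151.8, 102.2]
tcp_rot: [-180.0, -0.0, 175.3]
ft_force: [-2.0, -0.2, -1.3]
finger_gap: 26.8
grip_force: 50.8
```

Emit:
play_rows([
  [-1,[0,0,1],0],
  [-1,[0,0,0.5],0],
  [-1,[0,0,0],0],
])

```text
time: 11.8
tool_pos: [545.0, 151.9, 100.7]
tcp_rot: [-180.0, -0.0, 175.3]
ft_force: [-2.7, 0.5, -0.3]
finger_gap: 27.0
grip_force: 50.8
```

Emit:
play_rows([
  [-1,[0,0,1],0],
  [-1,[0,0,0.5],0],
  [-1,[0,0,0],0],
])

```text
time: 12.05
tool_pos: [545.1, 151.9, 99.5]
tcp_rot: [180.0, -0.0, 175.3]
ft_force: [-4.8, -0.0, 2.4]
finger_gap: 27.0
grip_force: 51.0
```

The side force (-4.8 N in x) says the socket lies nearer the base, so I ease over.

Emit:
play_rows([
  [-1,[0.8,0,0],0],
  [-1,[0.7,0,0],0],
  [-1,[0,0,0],0],
  [-1,[0,0,0],0],
])

```text
time: 12.38
tool_pos: [544.2, 152.0, 99.5]
tcp_rot: [180.0, 0.1, 175.3]
ft_force: [0.3, 0.8, -0.8]
finger_gap: 27.4
grip_force: 51.0
```

Emit:
play_rows([
  [-1,[0,0,1],0],
  [-1,[0,0,0],0],
  [-1,[0,0,0],0],
])

```text
time: 12.63
tool_pos: [544.3, 152.0, 99.0]
tcp_rot: [180.0, 0.1, 175.3]
ft_force: [-0.3, -0.8, 4.5]
finger_gap: 26.7
grip_force: 51.3
```

Emit:
play_rows([
  [-1,[0,0,1],0],
  [-1,[0,0,0],0],
  [-1,[0,0,0],0],
])

```text
time: 12.88
tool_pos: [544.3, 152.0, 98.1]
tcp_rot: [180.0, 0.1, 175.3]
ft_force: [0.5, -0.1, 5.1]
finger_gap: 27.0
grip_force: 51.3
```

Emit:
play_rows([
  [-1,[0,0,-0.8],0],
  [0.4,[0,0,0],0],
  [1,[0,0,0],0],
  [1,[0,0,0],0],
  [1,[0,0,0],0],
  [1,[0,0,0],0],
  [1,[0,0,0],0],
  [1,[0,0,0],0],
])

```text
time: 13.55
tool_pos: [543.7, 152.0, 98.2]
tcp_rot: [-180.0, 0.0, 175.3]
ft_force: [-0.3, 0.6, 0.2]
finger_gap: 85.4
grip_force: 0.0
```

```bash
python3 - <<'E'
from h import *
s=sense();print(s["time"],s["tool_pos"],s["tcp_rot"],s["ft_force"],s["finger_gap"])
a=snapshot("wrist");b=snapshot("scene")
j=cv2.resize(b["color"][130:270,310:410,::-1],None,fx=4,fy=4,interpolation=cv2.INTER_CUBIC)
i=cv2.resize(a["color"][60:384,140:360,::-1],None,fx=1.7,fy=1.7)
o=np.zeros((560,790,3),np.uint8);o[:j.shape[0],:400]=j;o[:i.shape[0],400:400+i.shape[1]]=i[:560,:390];cv2.imwrite("pics/c6.png",o)
for n,p in (("w",a),("s",b)):
  for q in ("arbor_tip","arbor_head","arbor_grip"):
    for d in pinpoint(q,p)[:3]:
        w=W(p,d["xyz"]); 
        if w[1]>100: print(n,q,round(d["p"],2),w.round(1),px(p,w).round())
E
```

```text
13.55 [543.71629952 151.96958812  98.17655591] [-1.79998610e+02  4.76938648e-04  1.75256525e+02] [-0.31738274  0.64850559  0.22109563] 85.4052545648107
w arbor_tip 0.74 [537.4 153.5  24.4] [254. 193.]
w arbor_head 0.92 [542.1 154.7 135.9] [258. 293.]
w arbor_head 0.24 [545.8 152.4  25.8] [253. 205.]
w arbor_grip 0.61 [544.6 147.5 110.5] [242. 265.]
w arbor_grip 0.41 [5.462e+02 1.531e+02 4.000e-01] [254. 194.]
s arbor_tip 0.71 [545.  154.5  25.7] [361. 232.]
s arbor_head 0.63 [545.7 156.3 133.8] [373. 197.]
s arbor_grip 0.56 [543.3 155.1 112.6] [370. 204.]
```

View pics/c6.png

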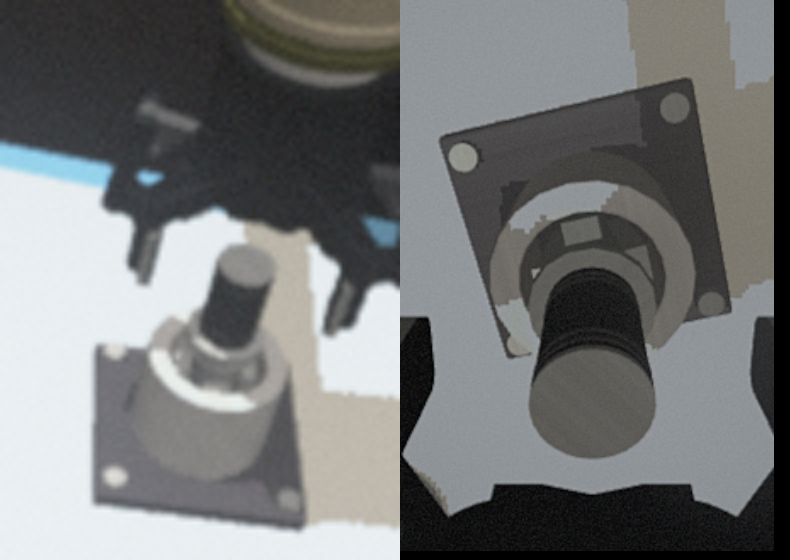

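The holder stands upright by itself in the socket: left view has the head at (246,268) and collar above the ring; the right view has the collar inside the ring. I'm raising the tool, then shutting the fingers.

Emit:
play_rows([
  [1,[0,0,-15],0],
  [1,[0,0,-25],0],
  [1,[0,0,-20],0],
  [1,[0,0,-10],0],
  [-1,[0,0,0],0],
  [-1,[0,0,0],0],
  [-1,[0,0,0],0],
  [-1,[0,0,0],0],
  [-1,[0,0,0],0],
  [-1,[0,0,0],0],
  [-1,[0,0,0],0],
  [-1,[0,0,0],0],
])

```text
time: 14.95
tool_pos: [543.5, 151.9, 167.8]
tcp_rot: [-180.0, -0.0, 175.3]
ft_force: [-0.6, -0.7, 1.5]
finger_gap: 0.3
grip_force: 0.0
```

Emit:
play_rows([
  [-1,[0,0,8],0],
  [-1,[0,0,8],0],
  [-1,[0,0,6],0],
  [-1,[0,0,2],0],
  [-1,[0,0,0],0],
  [-1,[0,0,0],0],
])

```text
time: 15.45
tool_pos: [543.5, 151.9, 143.8]
tcp_rot: [-180.0, -0.0, 175.3]
ft_force: [-0.2, 0.0, 0.3]
finger_gap: 0.2
grip_force: 0.0
```

Emit:
play_rows([
  [-1,[0,0,2],0],
  [-1,[0,0,2],0],
  [-1,[0,0,1],0],
  [-1,[0,0,0],0],
])

```text
time: 15.78
tool_pos: [543.6, 152.0, 139.0]
tcp_rot: [-180.0, -0.0, 175.3]
ft_force: [-0.2, 0.7, 0.4]
finger_gap: 0.2
grip_force: 0.0
```

Emit:
play_rows([
  [-1,[0,0,1],0],
  [-1,[0,0,1],0],
  [-1,[0,0,0],0],
])

```text
time: 16.03
tool_pos: [543.6, 151.9, 137.0]
tcp_rot: [-180.0, -0.0, 175.3]
ft_force: [0.1, -0.3, 0.7]
finger_gap: -0.3
grip_force: 0.0
```

Emit:
play_rows([
  [-1,[0,0,0.7],0],
  [-1,[0,0,0],0],
  [-1,[0,0,0],0],
])

```text
time: 16.28
tool_pos: [543.9, 152.0, 136.8]
tcp_rot: [180.0, 0.0, 175.3]
ft_force: [0.2, 0.2, 2.6]
finger_gap: 0.0
grip_force: 1.1
```

Emit:
play_rows([
  [-1,[0,0,0.7],0],
  [-1,[0,0,0],0],
  [-1,[0,0,0],0],
])

```text
time: 16.53
tool_pos: [544.2, 152.0, 136.5]
tcp_rot: [180.0, 0.1, 175.3]
ft_force: [-0.8, 0.2, 5.4]
finger_gap: -0.2
grip_force: 2.7
```

Emit:
play_rows([
  [-1,[0,0,0.7],0],
  [-1,[0,0,0],0],
  [-1,[0,0,0],0],
])

```text
time: 16.78
tool_pos: [544.2, 152.1, 135.9]
tcp_rot: [180.0, 0.1, 175.3]
ft_force: [-0.2, -1.3, 5.3]
finger_gap: -0.2
grip_force: 2.8
```

Emit:
play_rows([
  [-1,[0,0,0.7],0],
  [-1,[0,0,0],0],
  [-1,[0,0,0],0],
])

```text
time: 17.03
tool_pos: [544.2, 152.0, 135.2]
tcp_rot: [180.0, 0.1, 175.3]
ft_force: [-0.9, -0.6, 5.5]
finger_gap: -0.0
grip_force: 2.9
```

The sleeve is sliding at about 5.4 N.

Emit:
play_rows([
  [-1,[0,0,0.7],0],
  [-1,[0,0,0.5],0],
  [-1,[0,0,0],0],
])

```text
time: 17.28
tool_pos: [544.3, 152.1, 134.0]
tcp_rot: [180.0, 0.1, 175.3]
ft_force: [-0.3, -1.1, 5.2]
finger_gap: 0.2
grip_force: 2.8
```

Emit:
play_rows([
  [-1,[0,0,0.7],0],
  [-1,[0,0,0.5],0],
  [-1,[0,0,0],0],
])

```text
time: 17.53
tool_pos: [544.7, 152.2, 133.5]
tcp_rot: [180.0, 0.1, 175.3]
ft_force: [-1.9, -0.0, 9.2]
finger_gap: 0.5
grip_force: 4.7
```

Emit:
play_rows([
  [-1,[0,0,0.7],0],
  [-1,[0,0,0.5],0],
  [-1,[0,0,0],0],
])

```text
time: 17.78
tool_pos: [545.2, 152.2, 133.1]
tcp_rot: [179.9, 0.2, 175.3]
ft_force: [-1.6, -0.5, 13.3]
finger_gap: -0.0
grip_force: 6.5
```

Emit:
play_rows([
  [-1,[0,0,0.6],0],
  [-1,[0,0,0.6],0],
  [-1,[0,0,0],0],
])

```text
time: 18.03
tool_pos: [545.7, 152.3, 132.7]
tcp_rot: [179.9, 0.3, 175.3]
ft_force: [-2.4, -0.4, 17.1]
finger_gap: 0.1
grip_force: 8.3
```

Emit:
play_rows([
  [-1,[0,0,0.5],0],
  [-1,[0,0,0],0],
  [-1,[0,0,0],0],
])

```text
time: 18.28
tool_pos: [545.9, 152.4, 132.6]
tcp_rot: [179.9, 0.3, 175.3]
ft_force: [-2.5, -1.5, 19.0]
finger_gap: 0.0
grip_force: 9.1
```

Emit:
play_rows([
  [-1,[0,0,0.6],0],
  [-1,[0,0,0],0],
  [-1,[0,0,0],0],
])

```text
time: 18.53
tool_pos: [546.1, 152.4, 132.4]
tcp_rot: [179.9, 0.3, 175.3]
ft_force: [-3.0, -1.3, 20.0]
finger_gap: -0.1
grip_force: 9.9
```

Peak is about 20.5 N. I lift off, then make a second tap as a check.

Emit:
play_rows([
  [-1,[0,0,-1.5],0],
  [-1,[0,0,-3],0],
  [-1,[0,0,-4],0],
  [-1,[0,0,0],0],
  [-1,[0,0,0],0],
  [-1,[0,0,0],0],
  [-1,[0,0,0],0],
  [-1,[0,0,0],0],
])

```text
time: 19.2
tool_pos: [543.4, 151.9, 136.5]
tcp_rot: [-180.0, -0.0, 175.3]
ft_force: [0.2, -0.7, -0.9]
finger_gap: -0.2
grip_force: 0.0
```

Emit:
play_rows([
  [-1,[0,0,2],0],
  [-1,[0,0,1.5],0],
  [-1,[0,0,1],0],
  [-1,[0,0,1],0],
  [-1,[0,0,0],0],
])

```text
time: 19.62
tool_pos: [544.3, 152.1, 132.5]
tcp_rot: [180.0, 0.1, 175.3]
ft_force: [-1.1, -0.1, 7.4]
finger_gap: -0.0
grip_force: 3.4
```

Emit:
play_rows([
  [-1,[0,0,0.6],0],
  [-1,[0,0,0.6],0],
  [-1,[0,0,0],0],
])

```text
time: 19.87
tool_pos: [544.9, 152.2, 132.4]
tcp_rot: [180.0, 0.2, 175.3]
ft_force: [-3.1, 0.7, 12.0]
finger_gap: -0.0
grip_force: 6.0
```

It is stiff now, with no sleeve travel. I complete the second tap to about 21 N.

Emit:
play_rows([
  [-1,[0,0,0.6],0],
  [-1,[0,0,0.6],0],
  [-1,[0,0,0],0],
])

```text
time: 20.12
tool_pos: [545.6, 152.3, 132.4]
tcp_rot: [179.9, 0.3, 175.3]
ft_force: [-3.7, 0.0, 16.5]
finger_gap: -0.4
grip_force: 8.5
```

Emit:
play_rows([
  [-1,[0,0,0.6],0],
  [-1,[0,0,0.3],0],
  [-1,[0,0,0],0],
])

```text
time: 20.37
tool_pos: [546.1, 152.5, 132.2]
tcp_rot: [179.9, 0.3, 175.3]
ft_force: [-4.1, -0.6, 21.2]
finger_gap: -0.0
grip_force: 10.2
```

Emit:
play_rows([
  [-1,[0,0,-2],0],
  [-1,[0,0,-4],0],
  [-1,[0,0,-15],0],
  [-1,[0,0,-25],0],
  [-1,[0,0,-25],0],
  [-1,[0,0,-10],0],
  [-1,[0,0,0],0],
  [-1,[0,0,0],0],
  [-1,[0,0,0],0],
  [-1,[0,0,0],0],
])

```text
time: 21.2
tool_pos: [542.6, 151.7, 206.9]
tcp_rot: [-179.9, -0.2, 175.3]
ft_force: [0.9, 0.2, -0.0]
finger_gap: 0.3
grip_force: 0.0
```

```bash
python3 - <<'E'
from h import *
s=sense();print(s["time"],s["tool_pos"],s["ft_force"])
a=snapshot("wrist");b=snapshot("scene")
j=cv2.resize(b["color"][130:270,310:410,::-1],None,fx=4,fy=4,interpolation=cv2.INTER_CUBIC)
i=cv2.resize(a["color"],None,fx=.75,fy=.75)[:,:,::-1]
o=np.zeros((560,790,3),np.uint8);o[:,:400]=j;o[:288,405:789]=i[:288,:384];cv2.imwrite("pics/c7.png",o)
E
```

```text
21.2 [542.61934721 151.74754301 206.88831793] [ 0.87085265  0.18700934 -0.00571611]
```

View pics/c7.png

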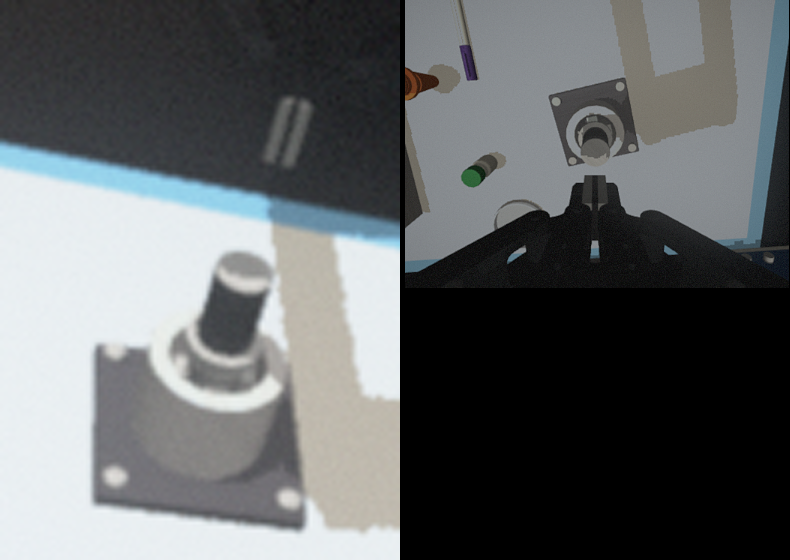

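The holder stands upright in the socket, head at (244,272), and the fingers are clear above it. I'm handing in.

```bash
python3 -c "
from bench import *
print(hand_in())"
```

```text
the job is handed in; nothing more can be done
None
```

The probe holder is seated upright in the socket, locked by two taps of about 20.5 and 21 N and let go, with nothing else seen to move; I handed the job in at about 21 s, and the hand-in gave no verdict.

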